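# Start the pot on the induction cooktop and lock its keys

### The job

Start cooking on the portable induction cooktop: with the closed fingertips lightly, without jabbing, tap its on/off key, then the function key, then the plus key, letting each come up again before the next, and last press the lock key and keep it down for two seconds before letting go, so that the panel is locked. Do not press the minus or timer key, do not lean on the cooktop or push it about, and leave the pot and the things around it standing where they are.

Things in the scene. Friction and masses are not known exactly. Their poses are not given: they have to be found in the camera images.
- cooktop: Black induction cooktop, 380 mm deep (x), 320 wide (y), 2.6 kg, loose on rubber feet. Origin: centre of its underside; x from the key edge (front) to the rear, y to its left seen from the front, z up. Control panel 60 mm above the counter, 90 mm deep along the front; glass behind it (from x = -0.092) 66 mm. Six light grey keys in one row at x = -0.153, 50 mm apart, tops 70 mm above the counter.
- key_timer_top (a point): Centre of the top of the timer key: first from the left of the row (y = +0.125 m in the cooktop's frame). Round cap 22 mm across with a small clock-face mark. The point moves down with the key.
- key_timer (a joint): How far the timer key is pressed straight down, m: 0 = up, 0.006 = bottomed. A spring pushes it back up: about 1.6 N starts it, 4.2 N at 2 mm, 9.4 N at the bottom (soft rubber stop). A quick jab (50 mm/s) hits the stop with over 30 N, which is too hard. It registers from 2 mm down and counts as up again below 1 mm.
- key_function_top (a point): Centre of the top of the function key: second from the left of the row (y = +0.075 m in the cooktop's frame). Oblong cap, 36 mm wide and 20 mm deep, the only wide one, with three short parallel lines. The point moves down with the key.
- key_function (a joint): How far the function key is pressed straight down, m: 0 = up, 0.006 = bottomed. A spring pushes it back up: about 1.6 N starts it, 4.2 N at 2 mm, 9.4 N at the bottom (soft rubber stop). A quick jab (50 mm/s) hits the stop with over 30 N, which is too hard. It registers from 2 mm down and counts as up again below 1 mm.
- key_minus_top (a point): Centre of the top of the minus key: third from the left of the row (y = +0.025 m in the cooktop's frame). Square cap, 22 mm, with one bar (minus). The point moves down with the key.
- key_minus (a joint): How far the minus key is pressed straight down, m: 0 = up, 0.006 = bottomed. A spring pushes it back up: about 1.6 N starts it, 4.2 N at 2 mm, 9.4 N at the bottom (soft rubber stop). A quick jab (50 mm/s) hits the stop with over 30 N, which is too hard. It registers from 2 mm down and counts as up again below 1 mm.
- key_plus_top (a point): Centre of the top of the plus key: fourth from the left of the row (y = -0.025 m in the cooktop's frame). Square cap, 22 mm, with a cross (plus). The point moves down with the key.
- key_plus (a joint): How far the plus key is pressed straight down, m: 0 = up, 0.006 = bottomed. A spring pushes it back up: about 1.6 N starts it, 4.2 N at 2 mm, 9.4 N at the bottom (soft rubber stop). A quick jab (50 mm/s) hits the stop with over 30 N, which is too hard. It registers from 2 mm down and counts as up again below 1 mm.
- key_lock_top (a point): Centre of the top of the lock key: fifth from the left, second from the right of the row (y = -0.075 m in the cooktop's frame). Round cap 22 mm across with a small padlock mark. The point moves down with the key.
- key_lock (a joint): How far the lock key is pressed straight down, m: 0 = up, 0.006 = bottomed. A spring pushes it back up: about 1.6 N starts it, 4.2 N at 2 mm, 9.4 N at the bottom (soft rubber stop). A quick jab (50 mm/s) hits the stop with over 30 N, which is too hard. It registers from 2 mm down and counts as up again below 1 mm.
- key_power_top (a point): Centre of the top of the on/off key: last, at the right-hand end of the row (y = -0.125 m in the cooktop's frame). The largest round cap, 30 mm across, with a broken ring and a short bar (on/off). The point moves down with the key.
- key_power (a joint): How far the on/off key is pressed straight down, m: 0 = up, 0.006 = bottomed. A spring pushes it back up: about 1.6 N starts it, 4.2 N at 2 mm, 9.4 N at the bottom (soft rubber stop). A quick jab (50 mm/s) hits the stop with over 30 N, which is too hard. It registers from 2 mm down and counts as up again below 1 mm.
- pot: Lidded steel pot, 200 mm across, 75 mm high to the rim (141 mm above the counter) and 115 mm to the top of the black lid knob, with a loop handle at either side (along its y) reaching 137 mm from its axis; about 1.6 kg. Stands loose on the glass, centred about 48 mm behind the cooktop's centre. Origin: centre of its underside.
- mug: White ceramic mug, 82 mm across, 95 mm high, its handle towards the front, standing loose beside the cooktop. Origin: centre of its underside.
- pepper_mill: Turned wooden pepper mill, 52 mm across, 118 mm high, standing loose beside the cooktop. Origin: centre of its underside.
Not all that is in view belongs to the job. There is more than one size of the pepper_mill; the one meant has the size given above.

How it is judged:
On the way, in this order (a step that is already met when the one before it is completed fails the run):
1. The on/off key is tapped: pressed 2 mm or more, all other keys up (value of joint key_power above 0.002 m and value of joint each of key_timer, key_function, key_minus, key_plus, key_lock below 0.001 m), for 0.04 s.
2. Then the function key is tapped: pressed 2 mm or more, all other keys up (value of joint key_function above 0.002 m and value of joint each of key_timer, key_minus, key_plus, key_lock, key_power below 0.001 m), for 0.04 s.
3. Then the plus key is tapped: pressed 2 mm or more, all other keys up (value of joint key_plus above 0.002 m and value of joint each of key_timer, key_function, key_minus, key_lock, key_power below 0.001 m), for 0.04 s.
4. Then the lock key is kept 2 mm or more down for at least 1.6 s without a break, all other keys up (value of joint key_lock above 0.002 m and value of joint each of key_timer, key_function, key_minus, key_plus, key_power below 0.001 m), for 1.6 s.
At the end, for the whole second after the job is handed in: All six keys are up again (less than 1 mm down), after the taps in order and the held lock key; the cooktop is within 12 mm of where it stood and flat, and the pot, mug and mill stand at rest within 20 mm of where they were, upright as at the start (value of joint each of key_timer, key_function, key_minus, key_plus, key_lock, key_power below 0.001 m and distance of cooktop from where it was at the start of the episode below 0.012 m and angle between cooktop's own z axis and vertical below 0.05 rad and distance of each of pot, mug, pepper_mill from where it was at the start of the episode below 0.02 m and angle between each of pot, mug, pepper_mill's own z axis and vertical below 0.15 rad and linear speed of each of pot, mug, pepper_mill, cooktop below 0.02 m/s); the robot touches nothing.
It fails at once if the minus or timer key is pressed (more than 1 mm) (value of joint any of key_minus, key_timer above 0.001 m).
It fails at once if two keys are down together (both more than 1.5 mm) (value of joint each of key_power, key_function above 0.0015 m or value of joint each of key_power, key_plus above 0.0015 m or value of joint each of key_power, key_lock above 0.0015 m or value of joint each of key_function, key_plus above 0.0015 m or value of joint each of key_function, key_lock above 0.0015 m or value of joint each of key_plus, key_lock above 0.0015 m).
It fails at once if the fingers press on the cooktop or a key with more than 30 N (contact force between the fingers and cooktop above 30 N).
It fails at once if the cooktop is pushed about or lifted (moved more than 12 mm) (distance of cooktop from where it was at the start of the episode above 0.012 m).
It fails at once if the pot, mug or mill is moved more than 20 mm, lifted or tipped (distance of any of pot, mug, pepper_mill from where it was at the start of the episode above 0.02 m or angle between any of pot, mug, pepper_mill's own z axis and vertical above 0.15 rad).
It also fails if it takes over 54 s, if anything falls off the work surface, if the arm or the gripper's body presses on something with over 40 N, if the wrist force passes 120 N, or if a joint passes its speed limit or range.

### The arm

A 7-joint arm with a two-finger parallel gripper is mounted at the origin on the work surface. World frame = base frame: x ahead of the robot, y to its left, z up, the work surface at z = 0. Lengths are in m, angles in rad, forces in N, time in s.
With the tool pointing down it reaches from about 0.4 to 0.875 m from the base axis. Payload 6.5 kg.
Tool frame: the origin (TCP) lies midway between the tips of the shut fingers; the grasp point (between the pads) lies 19 mm behind it (grasp_offset is the distance from the TCP to the grasp point, in m); z points along the fingers, y is the line along which they close (so a half turn about z gives the same grasp; the last joint's range is limited). The gripper opens to 85 mm and grips with 20 to 120 N. Pads are 22 mm wide; open, the fingers measure 114 mm over their backs; the gripper's body (76 mm by 85 mm) begins 54 mm behind the grasp point. The pads swing forward as they close: fully open they stand 13 mm farther back than shut.
Start: joints at [-1.201, 0.536, -0.004, 1.538, 0.003, 1.067, -0.071], TCP at [0.274, 0.589, 0.231] pointing down, gripper open.
Joint ranges: [-2.7, 2.7], [-0.37, 2.16], [-1.27, 1.26], [0.24, 2.4], [-1.31, 4.45], [0.19, 1.91], [-2.76, 2.76]. Speed limits (rad/s): [2.39, 2.39, 3.14, 3.14, 3.14, 3.14, 3.14].

### API

Orientations are given as [roll, pitch, yaw] about the fixed x, y, z axes, in that order (R = Rz(yaw) Ry(pitch) Rx(roll)).
In Python, from plant import * gives the robot as it stands.
- The arm moves only by the tool drive_tool, never from a script. Its argument "targets" is a list of rows, each a list of 7 numbers: the shift along the world's x, y, z in mm, then the turn, a rotation vector about the world's x, y, z in degrees, then the finger opening in mm, from 0 to 85.4. A call has 1 to 10 rows; each row shifts and turns the commanded pose from where the row before left it; what a row does not reach is not made up. A row lasts 1/12 s, in which the tool goes at most 41.7 mm and 7.16 degrees, less where a joint would pass 70% of its speed; a pose out of reach is approached as far as the arm can. A call is refused whole if a number of a shift passes 41.7 or a number of a turn 7.16, either way. A call with a gripper value outside its range is refused whole. The fingers move at their own pace and stop on an object; "squeeze" is the grip in N (left out, the last holds). Time passes only in rows, so rows that do not move let the fingers close. It gives the time, the measured TCP pose, the force, the opening and the grip force at its end, in the units of the state.
- get_state(): the state, without advancing time (a new reading comes with each control period).
- grab_frame(name): name is "scene" or "top" or "wrist"; returns the picture (384x512x3 uint8, red, green, blue); there is no depth.
- camera_info(name): a dict with "intrinsics" (3x3 intrinsics, pixels), "world_to_cam" (4x4, takes a point from world to camera coordinates). Camera axes: x right, y down, z forward; pixel columns grow to the right and rows downward; lengths in m; the calibration is good to about 2 mm. The wrist camera is an equidistant fisheye: a pixel r from the principal point sees the ray r / f radians off the axis. A picture is of the moment at which its call begins: read the wrist's pose just before it. camera_info takes no time and is no camera call; for the wrist camera it gives the pose at the moment of the call.
- finish_job(): hands the job in; it is judged then, once.
Trained networks look in the newest picture that a camera, given by its name, has taken for a name from the list of things; names that differ only in an ending like _2 or _b are one class to them, and where a whole thing is asked for, a point or a joint stands for the part that bears it (a point fixed in the world has none). Each returns a list of dicts, best first, with "confidence" (0 to 1); they miss things now and then, are a little off and sometimes report something else, mostly with a low value. They report only what shows in the picture. A call takes as long as a camera call. They do not tell look-alikes from the thing itself.
- find_in(thing, camera): "xyz" ([x, y, z] in m, in world coordinates, good to about 4 mm: the middle of the surface that is visible of it).
- trace(thing, camera): "pixels" (384x512 bool, what is visible of it).
The state is a dict: "t": time; "joints": joint angles; "dq": joint speeds; "effort": joint torques, N m; "eef_pos": TCP position; "ee_rot": TCP orientation; "contact_force": force on the tool from outside, world axes, zero at the start; "wrist_torque": the same for the moment, N m; "gripper_width": finger opening in m; "grasp_force": force on a finger pad.
Only numpy, scipy, OpenCV 4.12 (cv2) and the standard library are available. Lean on these libraries where they do the work, as an engineer would, in place of code of your own. Each camera call takes 0.05 s, during which the arm holds its last target. There are 200 camera calls.

## Working session

There is one attempt and no reset: what is moved stays moved. The work goes in short steps, Python scripts to look and compute and a tool call to move; the robot and the scene stay as the last step left them, time stands still between calls to the robot, and variables do not carry over. Pictures are saved under pics/ and viewed, at most 10 in all, crops included, and the job is handed in when it is done.

Besides the shell and the picture viewer there is one more tool, called after "Call:" by a JSON object that holds its "method" and its "body", one argument or row to a line. drive_tool: Moves the arm, as the interface text tells. Its arguments: {"type":"object","properties":{"targets":{"type":"array"},"squeeze":{"type":"number"}},"required":["targets"]}

```bash
mkdir -p pics; cat > h.py <<'E'
from plant import *
import numpy as np, cv2
def save(n,f):
    im=grab_frame(n); cv2.imwrite('pics/'+f,im[:,:,::-1]); return im
E
python3 - <<'E'
from h import *
s=get_state(); print(s['t'],s['eef_pos'],s['ee_rot'],s['gripper_width'])
ims=[save(n,n+'0.png') for n in('scene','top')]
for n in('scene','top'):
  for k in['key_power_top','key_function_top','key_plus_top','key_lock_top','key_timer_top','key_minus_top','cooktop','pot','mug','pepper_mill']:
    print(n,k,[(np.round(d['xyz'],3).tolist(),round(d['confidence'],2)) for d in find_in(k,n)][:3])
print(get_state()['t'])
E
```

```text
0.0 [0.27411495 0.58865555 0.23039198] [-3.13980745e+00  1.01436000e-04  2.70585693e+00] 0.08511165189033877
scene key_power_top []
scene key_function_top []
scene key_plus_top []
scene key_lock_top [([0.536, -0.149, 0.069], 0.46)]
scene key_timer_top [([0.551, -0.197, 0.068], 0.38)]
scene key_minus_top []
scene cooktop [([0.676, -0.089, 0.068], 0.94)]
scene pot [([0.712, -0.026, 0.154], 0.67)]
scene mug [([0.533, -0.144, 0.07], 0.53)]
scene pepper_mill [([0.671, -0.392, 0.11], 0.95), ([0.654, -0.297, 0.086], 0.73)]
top key_power_top [([0.542, -0.192, 0.07], 0.45)]
top key_function_top [([0.489, -0.002, 0.069], 0.46)]
top key_plus_top [([0.514, -0.1, 0.07], 0.41)]
top key_lock_top [([0.535, -0.142, 0.069], 0.51)]
top key_timer_top [([0.468, 0.047, 0.066], 0.56)]
top key_minus_top [([0.501, -0.048, 0.074], 0.43), ([0.585, -0.044, 0.067], 0.32)]
top cooktop [([0.512, -0.097, 0.072], 0.75), ([0.59, -0.048, 0.067], 0.73)]
top pot [([0.693, -0.006, 0.154], 0.97)]
top mug [([0.538, 0.207, 0.03], 0.77)]
top pepper_mill [([0.644, -0.377, 0.111], 0.98), ([0.632, -0.279, 0.088], 0.95), ([0.514, -0.094, 0.073], 0.5)]
1.1
```

View pics/top0.png

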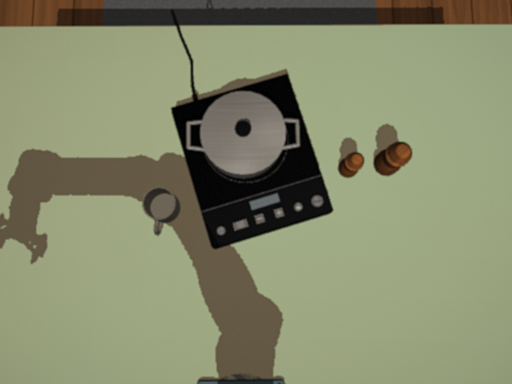

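View pics/scene0.png

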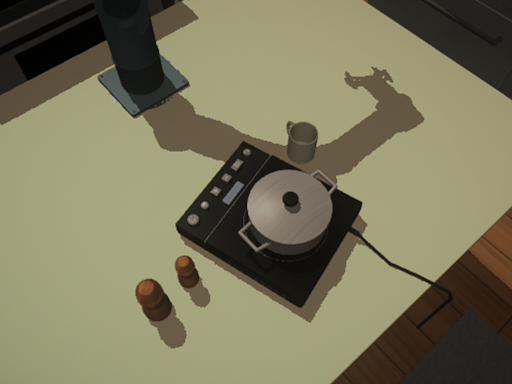

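The top view shows the key row from timer (221,231) through function (240,225), minus (259,219), plus (279,212) and lock (298,207) to on/off (317,201). The mug is at (161,205), with the small mill (351,164) and the large mill (395,157) on the right. The scene view agrees, with on/off at the end nearest the mills (193,219). Next I'll refine the row from both views.

```bash
cat > m.py <<'E'
from h import *
from scipy.optimize import least_squares
ys=np.array([.125,.075,.025,-.025,-.075,-.125])
init={'top':[(221,231),(240,225),(259,219),(279,212),(298,207),(317,201)],
'scene':[(247,153),(237,165),(226,178),(215,191),(205,205),(193,219)]}
obs={}
for n in init:
    g=cv2.cvtColor(cv2.imread(f'pics/{n}0.png'),cv2.COLOR_BGR2GRAY).astype(float)
    r=[]
    for u,v in init[n]:
        for _ in range(4):
            yy,xx=np.mgrid[int(round(v))-8:int(round(v))+9,int(round(u))-8:int(round(u))+9]
            w=np.clip(g[yy,xx]-60,0,60)*(np.hypot(xx-u,yy-v)<8.5)
            u,v=(w*xx).sum()/w.sum(),(w*yy).sum()/w.sum()
        r.append((u,v))
    obs[n]=np.array(r); print(n,np.round(r,1).tolist())
def proj(n,P):
    c=camera_info(n);M=np.array(c['world_to_cam']);K=np.array(c['intrinsics'])
    q=(K@(M[:3,:3]@P.T+M[:3,3:])).T; return q[:,:2]/q[:,2:]
def row(p):
    return np.c_[p[0]-np.sin(p[3])*ys,p[1]+np.cos(p[3])*ys,np.full(6,p[2])]
for ns in(['top','scene'],['top'],['scene']):
    f=lambda p:np.concatenate([(proj(n,row(p))-obs[n]).ravel() for n in ns]+([] if len(ns)>1 else [[(p[2]-.07)*1e4]]))
    s=least_squares(f,[.505,-.072,.07,.3],x_scale=[.01,.01,.01,.01])
    print(ns,np.round(s.x,4),'rms px',np.sqrt(np.mean(s.fun**2)))
    print(np.round(row(s.x),4).tolist())
E
python3 m.py
```

```text
top [[220.6, 230.3], [240.0, 224.3], [259.4, 218.2], [278.6, 212.4], [297.9, 206.6], [316.8, 200.6]]
scene [[246.3, 151.4], [236.4, 164.3], [225.9, 177.2], [215.1, 190.6], [204.0, 204.4], [192.3, 218.9]]
['top', 'scene'] [ 0.5093 -0.0738  0.0682  0.2906] rms px 0.07801917717342707
[[0.4735, 0.046, 0.0682], [0.4878, -0.0019, 0.0682], [0.5021, -0.0498, 0.0682], [0.5165, -0.0977, 0.0682], [0.5308, -0.1456, 0.0682], [0.5451, -0.1935, 0.0682]]
['top'] [ 0.5091 -0.0736  0.07    0.2912] rms px 0.06905490020821445
[[0.4732, 0.0461, 0.07], [0.4876, -0.0018, 0.07], [0.502, -0.0497, 0.07], [0.5163, -0.0976, 0.07], [0.5307, -0.1455, 0.07], [0.545, -0.1933, 0.07]]
['scene'] [ 0.5102 -0.0744  0.07    0.2901] rms px 0.07454545530864494
[[0.4745, 0.0454, 0.07], [0.4888, -0.0025, 0.07], [0.5031, -0.0504, 0.07], [0.5174, -0.0983, 0.07], [0.5317, -0.1463, 0.07], [0.546, -0.1942, 0.07]]
```

Call:
{"method": "drive_tool", "body": {
  "targets": [
    [11, -32, 0, 0, 0, -4, 0],
    [11, -32, 0, 0, 0, -4, 0],
    [11, -32, 0, 0, 0, -4, 0],
    [11, -32, 0, 0, 0, -4, 0],
    [11, -32, 0, 0, 0, -4, 0],
    [11, -32, 0, 0, 0, -4, 0],
    [11, -32, 0, 0, 0, -4, 0],
    [11, -32, 0, 0, 0, -4, 0],
    [11, -32, 0, 0, 0, -4, 0],
    [11, -32, 0, 0, 0, -4, 0]
  ],
  "squeeze": 20
}}

```text
t: 1.93
eef_pos: [0.3847, 0.2678, 0.2316]
ee_rot: [3.141, -0.0, 2.004]
contact_force: [0.9, 0.5, -0.1]
gripper_width: 0.0002
grasp_force: 0.0
```

Call:
{"method": "drive_tool", "body": {
  "targets": [
    [11, -33, 0, 0, 0, -4, 0],
    [11, -33, 0, 0, 0, -4, 0],
    [11, -33, 0, 0, 0, 0, 0],
    [11, -33, 0, 0, 0, 0, 0],
    [11, -33, 0, 0, 0, 0, 0],
    [11, -33, 0, 0, 0, 0, 0],
    [11, -33, 0, 0, 0, 0, 0],
    [11, -33, 0, 0, 0, 0, 0],
    [11, -33, 0, 0, 0, 0, 0],
    [11, -33, 0, 0, 0, 0, 0]
  ]
}}

```text
t: 2.77
eef_pos: [0.4948, -0.0624, 0.2316]
ee_rot: [3.141, -0.0, 1.868]
contact_force: [0.1, 0.0, 1.1]
gripper_width: 0.0001
grasp_force: 0.0
```

Call:
{"method": "drive_tool", "body": {
  "targets": [
    [13, -33, -20, 0, 0, 0, 0],
    [13, -33, -20, 0, 0, 0, 0],
    [13, -33, -20, 0, 0, 0, 0],
    [12, -33, -20, 0, 0, 0, 0],
    [0, 0, -20, 0, 0, 0, 0],
    [0, 0, -20, 0, 0, 0, 0],
    [0, 0, 0, 0, 0, 0, 0],
    [0, 0, 0, 0, 0, 0, 0]
  ]
}}

```text
t: 3.43
eef_pos: [0.5448, -0.1924, 0.1108]
ee_rot: [-3.14, -0.001, 1.868]
contact_force: [0.7, -0.3, 1.3]
gripper_width: 0.0002
grasp_force: 0.0
```

Call:
{"method": "drive_tool", "body": {
  "targets": [
    [0, -1, -10, 0, 0, 0, 0],
    [0, 0, -10, 0, 0, 0, 0],
    [0, 0, -8, 0, 0, 0, 0],
    [0, 0, -5, 0, 0, 0, 0],
    [0, 0, -2, 0, 0, 0, 0],
    [0, 0, -1, 0, 0, 0, 0],
    [0, 0, -1, 0, 0, 0, 0],
    [0, 0, -1, 0, 0, 0, 0],
    [0, 0, -1, 0, 0, 0, 0],
    [0, 0, 0, 0, 0, 0, 0]
  ]
}}

```text
t: 4.27
eef_pos: [0.5454, -0.1938, 0.0723]
ee_rot: [3.141, 0.0, 1.868]
contact_force: [0.2, -0.1, -0.6]
gripper_width: 0.0
grasp_force: 0.0
```

Call:
{"method": "drive_tool", "body": {
  "targets": [
    [0, 0, -1, 0, 0, 0, 0],
    [0, 0, -1, 0, 0, 0, 0],
    [0, 0, -1, 0, 0, 0, 0],
    [0, 0, -1, 0, 0, 0, 0],
    [0, 0, 0, 0, 0, 0, 0]
  ]
}}

```text
t: 4.68
eef_pos: [0.5455, -0.1938, 0.0684]
ee_rot: [3.141, 0.0, 1.868]
contact_force: [-0.0, 1.0, 4.0]
gripper_width: -0.0001
grasp_force: 1.9
```

Call:
{"method": "drive_tool", "body": {
  "targets": [
    [0, 0, -1, 0, 0, 0, 0],
    [0, 0, -1, 0, 0, 0, 0],
    [0, 0, 0, 0, 0, 0, 0],
    [0, 0, 0, 0, 0, 0, 0]
  ]
}}

```text
t: 5.02
eef_pos: [0.5455, -0.1938, 0.0666]
ee_rot: [3.141, 0.0, 1.868]
contact_force: [-1.7, -0.5, 5.2]
gripper_width: -0.0002
grasp_force: 3.0
```

Call:
{"method": "drive_tool", "body": {
  "targets": [
    [0, 0, -1, 0, 0, 0, 0],
    [0, 0, 0, 0, 0, 0, 0],
    [0, 0, 0, 0, 0, 0, 0]
  ]
}}

```text
t: 5.27
eef_pos: [0.5455, -0.1938, 0.0657]
ee_rot: [3.141, 0.0, 1.868]
contact_force: [-1.9, 0.3, 6.6]
gripper_width: 0.0
grasp_force: 3.6
```

Call:
{"method": "drive_tool", "body": {
  "targets": [
    [0, 0, 2, 0, 0, 0, 0],
    [0, 0, 6, 0, 0, 0, 0],
    [0, 0, 12, 0, 0, 0, 0],
    [0, 0, 12, 0, 0, 0, 0],
    [-10, 32, 0, 0, 0, 0, 0],
    [-10, 32, 0, 0, 0, 0, 0],
    [-10, 32, 0, 0, 0, 0, 0],
    [-10, 32, 0, 0, 0, 0, 0],
    [-10, 32, 0, 0, 0, 0, 0],
    [-8, 32, 0, 0, 0, 0, 0]
  ]
}}

```text
t: 6.1
eef_pos: [0.4868, -0.0004, 0.0983]
ee_rot: [3.141, -0.0, 1.868]
contact_force: [0.1, -0.2, -0.3]
gripper_width: -0.0002
grasp_force: 0.0
```

Call:
{"method": "drive_tool", "body": {
  "targets": [
    [0, 0, 0, 0, 0, 0, 0],
    [0, 0, -8, 0, 0, 0, 0],
    [0, 0, -8, 0, 0, 0, 0],
    [0, 0, -6, 0, 0, 0, 0],
    [0, 0, -3, 0, 0, 0, 0],
    [0, 0, 0, 0, 0, 0, 0]
  ]
}}

```text
t: 6.6
eef_pos: [0.4868, -0.0031, 0.0713]
ee_rot: [-3.14, 0.0, 1.866]
contact_force: [0.3, 0.2, -0.2]
gripper_width: -0.0001
grasp_force: 0.0
```

Call:
{"method": "drive_tool", "body": {
  "targets": [
    [1, 1, 0, 0, 0, 0, 0],
    [0, 0, -1, 0, 0, 0, 0],
    [0, 0, -1, 0, 0, 0, 0],
    [0, 0, -1, 0, 0, 0, 0],
    [0, 0, -1, 0, 0, 0, 0],
    [0, 0, -1, 0, 0, 0, 0],
    [0, 0, -1, 0, 0, 0, 0],
    [0, 0, 0, 0, 0, 0, 0],
    [0, 0, 0, 0, 0, 0, 0]
  ]
}}

```text
t: 7.35
eef_pos: [0.4888, -0.0009, 0.0666]
ee_rot: [3.141, 0.0, 1.868]
contact_force: [-0.0, -1.0, 5.5]
gripper_width: -0.0002
grasp_force: 3.0
```

Call:
{"method": "drive_tool", "body": {
  "targets": [
    [0, 0, -1, 0, 0, 0, 0],
    [0, 0, 0, 0, 0, 0, 0],
    [0, 0, 0, 0, 0, 0, 0]
  ]
}}

```text
t: 7.6
eef_pos: [0.4887, -0.0009, 0.0657]
ee_rot: [3.141, 0.0, 1.868]
contact_force: [-0.3, -1.1, 7.1]
gripper_width: -0.0003
grasp_force: 3.6
```

Call:
{"method": "drive_tool", "body": {
  "targets": [
    [0, 0, 2, 0, 0, 0, 0],
    [0, 0, 6, 0, 0, 0, 0],
    [0, 0, 12, 0, 0, 0, 0],
    [0, 0, 12, 0, 0, 0, 0],
    [7, -24, 0, 0, 0, 0, 0],
    [7, -24, 0, 0, 0, 0, 0],
    [7, -24, 0, 0, 0, 0, 0],
    [7, -24, 0, 0, 0, 0, 0],
    [0, 0, 0, 0, 0, 0, 0],
    [0, 0, 0, 0, 0, 0, 0]
  ]
}}

```text
t: 8.43
eef_pos: [0.5162, -0.0982, 0.0973]
ee_rot: [-3.141, 0.0, 1.865]
contact_force: [0.1, 0.4, -0.1]
gripper_width: 0.0
grasp_force: 0.0
```

Call:
{"method": "drive_tool", "body": {
  "targets": [
    [0, -1, 0, 0, 0, 0, 0],
    [0, 0, -8, 0, 0, 0, 0],
    [0, 0, -8, 0, 0, 0, 0],
    [0, 0, -6, 0, 0, 0, 0],
    [0, 0, -3, 0, 0, 0, 0],
    [0, 0, 0, 0, 0, 0, 0]
  ]
}}

```text
t: 8.93
eef_pos: [0.5155, -0.0973, 0.0711]
ee_rot: [-3.14, -0.001, 1.869]
contact_force: [0.2, -0.5, -0.3]
gripper_width: -0.0005
grasp_force: 0.0
```

Call:
{"method": "drive_tool", "body": {
  "targets": [
    [0, 0, 0, 0, 0, 0, 0],
    [0, 0, -1, 0, 0, 0, 0],
    [0, 0, -1, 0, 0, 0, 0],
    [0, 0, -1, 0, 0, 0, 0],
    [0, 0, -1, 0, 0, 0, 0],
    [0, 0, -1, 0, 0, 0, 0],
    [0, 0, -1, 0, 0, 0, 0],
    [0, 0, -1, 0, 0, 0, 0],
    [0, 0, 0, 0, 0, 0, 0],
    [0, 0, 0, 0, 0, 0, 0]
  ]
}}

```text
t: 9.77
eef_pos: [0.5167, -0.0978, 0.0657]
ee_rot: [3.141, 0.0, 1.868]
contact_force: [-1.0, -0.1, 8.0]
gripper_width: 0.0002
grasp_force: 3.6
```

Plus is down about 4 mm, like the others. Next I'll lift and move to lock (shift 14, -48).

Call:
{"method": "drive_tool", "body": {
  "targets": [
    [0, 0, 2, 0, 0, 0, 0],
    [0, 0, 6, 0, 0, 0, 0],
    [0, 0, 12, 0, 0, 0, 0],
    [0, 0, 12, 0, 0, 0, 0],
    [7, -24, 0, 0, 0, 0, 0],
    [7, -24, 0, 0, 0, 0, 0],
    [0, 0, 0, 0, 0, 0, 0],
    [0, 0, 0, 0, 0, 0, 0]
  ]
}}

```text
t: 10.43
eef_pos: [0.5307, -0.1474, 0.0984]
ee_rot: [3.141, 0.001, 1.865]
contact_force: [0.1, 1.1, -1.3]
gripper_width: 0.0002
grasp_force: 0.0
```

```bash
python3 - <<'E'
from h import *
print(get_state()['eef_pos'],get_state()['contact_force'])
a=cv2.imread('pics/top0.png').astype(int); b=save('top','top1.png')[:,:,::-1].astype(int)
cv2.imwrite('pics/cmp.png',np.hstack([cv2.resize(x.astype(np.uint8)[50:270,120:420],None,fx=1.3,fy=1.3) for x in(a,b)]))
E
```

```text
[ 0.53068626 -0.14740984  0.0983749 ] [ 0.13337597  1.05398033 -1.2818731 ]
```

View pics/cmp.png

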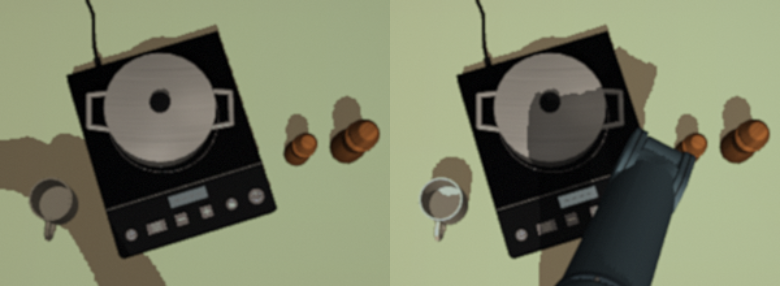

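Compared with the start, the cooktop, pot, mug and mills stand unmoved, and the arm now covers the lock key area. The display (577,195) seems to be on. Now I'll press and hold lock.

Call:
{"method": "drive_tool", "body": {
  "targets": [
    [0, 0, 0, 0, 0, 0, 0],
    [0, 0, -8, 0, 0, 0, 0],
    [0, 0, -8, 0, 0, 0, 0],
    [0, 0, -6, 0, 0, 0, 0],
    [0, 0, -3, 0, 0, 0, 0],
    [0, 0, 0, 0, 0, 0, 0],
    [0, 0, -1, 0, 0, 0, 0],
    [0, 0, -1, 0, 0, 0, 0],
    [0, 0, -1, 0, 0, 0, 0],
    [0, 0, -1, 0, 0, 0, 0]
  ]
}}

```text
t: 11.32
eef_pos: [0.5306, -0.1458, 0.0686]
ee_rot: [3.141, 0.0, 1.868]
contact_force: [-0.4, -0.5, 3.3]
gripper_width: 0.0
grasp_force: 1.7
```

Call:
{"method": "drive_tool", "body": {
  "targets": [
    [0, 0, -1, 0, 0, 0, 0],
    [0, 0, -1, 0, 0, 0, 0],
    [0, 0, -1, 0, 0, 0, 0],
    [0, 0, 0, 0, 0, 0, 0],
    [0, 0, 0, 0, 0, 0, 0]
  ]
}}

```text
t: 11.73
eef_pos: [0.5306, -0.1459, 0.0657]
ee_rot: [3.141, 0.0, 1.868]
contact_force: [-2.0, 0.7, 7.7]
gripper_width: 0.0001
grasp_force: 3.6
```

Holding about 2 s, then letting go.

Call:
{"method": "drive_tool", "body": {
  "targets": [
    [0, 0, 0, 0, 0, 0, 0],
    [0, 0, 0, 0, 0, 0, 0],
    [0, 0, 0, 0, 0, 0, 0],
    [0, 0, 0, 0, 0, 0, 0],
    [0, 0, 0, 0, 0, 0, 0],
    [0, 0, 0, 0, 0, 0, 0],
    [0, 0, 0, 0, 0, 0, 0],
    [0, 0, 0, 0, 0, 0, 0],
    [0, 0, 0, 0, 0, 0, 0],
    [0, 0, 0, 0, 0, 0, 0]
  ]
}}

```text
t: 12.57
eef_pos: [0.5306, -0.1459, 0.0658]
ee_rot: [3.141, 0.0, 1.868]
contact_force: [-2.3, 0.0, 6.9]
gripper_width: -0.0002
grasp_force: 3.5
```

Call:
{"method": "drive_tool", "body": {
  "targets": [
    [0, 0, 0, 0, 0, 0, 0],
    [0, 0, 0, 0, 0, 0, 0],
    [0, 0, 0, 0, 0, 0, 0],
    [0, 0, 0, 0, 0, 0, 0],
    [0, 0, 0, 0, 0, 0, 0],
    [0, 0, 0, 0, 0, 0, 0],
    [0, 0, 0, 0, 0, 0, 0],
    [0, 0, 0, 0, 0, 0, 0],
    [0, 0, 0, 0, 0, 0, 0],
    [0, 0, 0, 0, 0, 0, 0]
  ]
}}

```text
t: 13.4
eef_pos: [0.5306, -0.1459, 0.0658]
ee_rot: [3.141, 0.0, 1.868]
contact_force: [-1.6, 0.4, 6.7]
gripper_width: -0.0002
grasp_force: 3.5
```

Call:
{"method": "drive_tool", "body": {
  "targets": [
    [0, 0, 0, 0, 0, 0, 0],
    [0, 0, 0, 0, 0, 0, 0],
    [0, 0, 2, 0, 0, 0, 0],
    [0, 0, 6, 0, 0, 0, 0],
    [0, 0, 15, 0, 0, 0, 0],
    [0, 0, 20, 0, 0, 0, 0],
    [0, 0, 20, 0, 0, 0, 0],
    [0, 0, 20, 0, 0, 0, 0],
    [0, 0, 0, 0, 0, 0, 0],
    [0, 0, 0, 0, 0, 0, 0]
  ]
}}

```text
t: 14.23
eef_pos: [0.5311, -0.1458, 0.1493]
ee_rot: [3.139, 0.001, 1.868]
contact_force: [0.1, 0.9, 0.1]
gripper_width: 0.0001
grasp_force: 0.0
```

```bash
python3 - <<'E'
from h import *
im=save('scene','scene2.png')
a=cv2.imread('pics/scene0.png')
cv2.imwrite('pics/cmp2.png',np.hstack([cv2.resize(x[110:330,110:410],None,fx=1.3,fy=1.3) for x in(a,im[:,:,::-1])]))
E
```

```text
(no output)
```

View pics/cmp2.png

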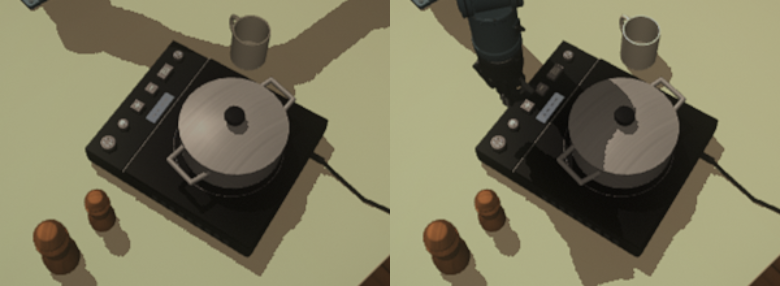

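Cooktop, pot (625,115), mug and both mills are where they were. The gripper is clear above the panel, so I'm handing in.

```bash
python3 -c "
from plant import *
print(finish_job())"
```

```text
the job is handed in; nothing more can be done
None
```

I tapped on/off, function and plus in order, then held the lock key down for about 2 s and let go. The job is handed in with nothing visibly moved and peak contact readings around 8 N; no verdict came back.

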